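# Lock the dust box cover with the slot key

## Robot

A 7-joint arm with a two-finger parallel gripper is mounted at the origin on a cart in front of the work surface, level with it; the furniture and walls round the work are solid. World frame = base frame: x ahead of the robot, y to its left, z up, the work surface at z = 0. Lengths are in m, angles in rad, forces in N, time in s.
With the tool pointing down it reaches from about 0.4 to 0.85 m from the base axis. Payload 10.4 kg.
Tool frame: the origin (TCP) lies between the finger pads; the fingertips stand 22 mm ahead of it and the grasp point (between the pads) lies 3 mm ahead of it; z points along the fingers, y is the line along which they close (so a half turn about z gives the same grasp; the last joint's range is limited). The gripper opens to 85 mm and grips with 20 to 120 N. Pads are 22 mm wide; open, the fingers measure 114 mm over their backs; the gripper's body (76 mm by 85 mm) begins 54 mm behind the grasp point. The pads swing forward as they close: fully open they stand 13 mm farther back than shut.
Start: joints at [1.11, 0.332, -0.065, 1.46, 0.022, 1.35, -0.088], TCP at [0.265, -0.566, 0.228] pointing down, gripper open.
Joint ranges: [-2.6, 2.6], [-0.5, 2.12], [-1.47, 1.34], [0.16, 2.42], [-1.27, 4.41], [0.06, 2.06], [-2.6, 2.6]. Speed limits (rad/s): [2.22, 2.22, 2.79, 2.79, 3.14, 3.14, 3.14].

## Interface

Orientations are given as a unit quaternion [x, y, z, w].
In Python, from workcell import manip, camera, ticket, boxes_of, outline_of gives the robot as it stands.
- The arm moves only by the tool carry_out, never from a script. Its argument "deltas" is a list of rows, each a list of 5 numbers: the shift along the tool's x, y, z as a fraction of full scale, then the turn about the tool's z as a fraction of full scale, then the opening, from -1 (shut) to 1 (fully open), so that 0 is half open. In form: [[tx, ty, tz, spin, gripper], ...]. A call has 1 to 20 rows; each row is the pose to reach, as a shift and turn from the pose commanded when the call began, along the tool's axes at that moment; what a row does not reach only later rows make up. Full scale, the value 1, is 150 mm for a shift and 30 degrees for a turn. A row lasts 1/8 s, in which the tool goes at most 62.5 mm and 10.7 degrees, less where a joint would pass 70% of its speed; a pose out of reach is approached as far as the arm can. A call with a number of a shift or a turn outside -1 to 1 is refused whole. A call with a gripper value outside its range is refused whole. The fingers move at their own pace and stop on an object; "force" is the grip in N (left out, the last holds). Time passes only in rows, so rows that repeat a pose let the fingers close. It gives the time, the measured TCP pose, the force, the opening and the grip force at its end, in the units of the state.
- manip.get_obs(): the state, without advancing time (a new reading comes with each control period).
- camera(name): name is "scene" or "side" or "wrist"; returns a dict with "img" (384x512x3 uint8, red, green, blue), "depth" (384x512 float32, m along the optical axis (not along the pixel's ray), 0 where there is no reading), "vertical_fov" (degrees; the focal length in pixels is half the picture's height over the tangent of half this angle, whatever the lens; pixels are square), "cx", "cy" (the principal point, pixels), "k1" (the pictures are not rectified: a ray, as slopes to the right and down, at radius r is drawn at 1 + k1 r^2 times it, then the intrinsics apply), "R" (3x3) and "t" (3): a world point X has camera coordinates R X + t. Camera axes: x right, y down, z forward; pixel columns grow to the right and rows downward; lengths in m; the calibration is good to about 2 mm. A picture is of the moment at which its call begins.
- ticket.hand_in(): hands the job in; it is judged then, once.
Trained networks look in a picture, given as the dict that the camera call returned (one of the last four; its "shot" number tells which), for a name from the list of things; names that differ only in an ending like _2 or _b are one class to them, and where a whole thing is asked for, a point or a joint stands for the part that bears it (a point fixed in the world has none). Each returns a list of dicts, best first, with "conf" (0 to 1); they miss things now and then, are a little off and sometimes report something else, mostly with a low value. They report only what shows in the picture. A call takes as long as a camera call.
- boxes_of(query, picture): "position" ([x, y, z] in m, in world coordinates, good to about 4 mm: the middle of the surface that is visible of it).
- outline_of(query, picture): "region" (384x512 bool, what is visible of it).
The state is a dict: "clock": time; "joint_pos": joint angles; "joint_velocities": joint speeds; "tau": joint torques, N m; "position": TCP position; "ee_rot": TCP orientation; "ft_force": force on the tool from outside, world axes, zero at the start; "torque": the same for the moment, N m; "grip_width": opening from 0.0 (shut) to 1.0 (fully open); "grasp_force": force on a finger pad.
Only numpy, scipy, OpenCV 4.12 (cv2) and the standard library are available. Lean on these libraries where they do the work, as an engineer would, in place of code of your own. Each camera call takes 0.05 s, during which the arm holds its last target. There are 200 camera calls.

## Task

One of the two slotted cam locks on the cover of the dust box is still open (its slot runs along the box's long side; the locked one's slot runs across). Take the slot key from its wooden holder, set its blade in the open lock's slot, press the lock down and turn it clockwise, up to a quarter turn, until you feel it come up against its stop (do not force it further), and let it spring back up to full height. Then put the key back upright in its holder, leaving the other lock locked and the things lying around where they are.

Things in the scene. Friction and masses are not known exactly. Their poses are not given: they have to be found in the camera images.
- dust_box: Fixed grey box 86 (x) x 152 (y) x 50 mm with an aluminium cover plate; origin under its centre on the bench, y along its long side (roughly straight away from the robot or toward it), z up. The two lock collars stand on its cover about 36 mm either side of its centre along its y. Black vent slots are on its -x side.
- collar_a: Fixed steel guard collar round the OPEN cam lock, 42 mm outer and 30 mm inner diameter, 22 mm tall, standing on the cover; origin at the centre of its foot on the cover (50 mm above the bench), z up. It may stand at either end of the box; a and b swap places between starts.
- slot_a (a point): Centre of the slot's mouth on the top face of the open lock's round head (27 mm diameter), 3 mm below the collar's rim when the lock is up. Slot: 4.4 mm wide, 6 mm deep, right across the head, along this point's y axis. z up. It moves and turns with the head. Unlike collar and slot centre, how far the lock must turn cannot be seen: the cam track is under the cover.
- press_a (a joint): How far the open lock's head is pushed down against its spring, m: 0 up, 0.008 at the bottom. The spring takes about 4 N to start and 10 N at the bottom. At rest it is up. It can turn only while pushed down 4.5 mm or more (otherwise a hidden ledge stops it after 2 to 41 degrees); let go part-way round it stays down, stuck under the ledge; let go at the seat it springs up to 0 and is locked.
- turn_a (a joint): Turn of the open lock's head, rad, growing clockwise from above; starts about 0. A hard stop, varying between 0.9 and 1.6 rad, must be felt: free turning takes under 0.1 N m, 0.2 N m against the stop is plenty, about 0.4 N m (70 N blade contact force) is forcing it. Within 6 degrees of the stop it springs up. The blade has 0.08 rad of play in the slot.
- press_b (a joint): The same for the locked lock: 0 up.
- turn_b (a joint): The same for the locked lock: about 1.47, seated. It must stay so.
- holder: Fixed wooden block 54 (x) x 60 (y) x 45 mm; origin under its centre. A well 11 (x) x 25 (y) mm goes straight down through its centre.
- holder_mouth (a point): Centre of the well's mouth, on the holder's top face, 45 mm above the bench; axes as the holder's.
- key_grip (a point): Centre of the slot key's wooden handle, 20 (x) x 30 (y) x 62 mm (z, upward), which may be gripped across either pair of sides. Below the handle a steel bolster plate 28 x 40 x 6 mm, below that a flat blade 3 (x) x 18 (y) x 38 mm pointing down. The key stands in its holder, blade in the well, the bolster's underside resting on the holder's top, so that this point is then 37 mm above the top. Key mass about 0.14 kg.
- key_tip (a point): Middle of the key blade's lower edge, 75 mm below key_grip along the key's z; the edge runs along its y.
- tape_roll_small: Bystander: roll of tape 57 mm across, 19 mm tall, lying on the bench; origin under its centre.
- egg_stone: Bystander: egg-shaped stone 34 x 44 x 26 mm on the bench; origin under its centre.
- wood_rib: Bystander: flat wooden potter's rib 38 x 89 x 8 mm on the bench; origin under its centre.

How it is judged:
By the outcome, as a careful person would: the job done as asked, in the order asked, and still so for the second after the job is handed in, with the robot touching nothing.
It also fails if it takes over 67 s, if anything falls off the work surface, if the arm or the gripper's body presses on something with over 40 N, if the wrist force passes 120 N, or if a joint passes its speed limit or range.

## Working session

There is one attempt and no reset: what is moved stays moved. The work goes in short steps, Python scripts to look and compute and a tool call to move; the robot and the scene stay as the last step left them, time stands still between calls to the robot, and variables do not carry over. Pictures are saved under pics/ and viewed, at most 10 in all, crops included, and the job is handed in when it is done.

Besides the shell and the picture viewer there is one more tool, called after "Request:" as name([rows], argument=value, ...), one row to a line, values as JSON. carry_out: Moves the arm, as the interface text tells. Its arguments: {"type":"object","properties":{"deltas":{"type":"array","items":{"type":"array","items":{"type":"number"}}},"force":{"type":"number"}},"required":["deltas"]}

```bash
mkdir -p pics
cat > h.py <<'E'
import numpy as np, cv2
from workcell import manip, camera, ticket, boxes_of, outline_of
from scipy.spatial.transform import Rotation as Ro
def K(c):
    h,w=c["img"].shape[:2]; f=h/2/np.tan(np.radians(c["vertical_fov"])/2); return f
def rays(c,uv):
    f=K(c); d=(np.asarray(uv,float)-[c["cx"],c["cy"]])/f; s=d.copy()
    for _ in range(20): s=d/(1+c["k1"]*(s**2).sum(-1,keepdims=True))
    return s
def world(c,uv,z=None):
    "back project pixels: by depth, or on the plane of height z"
    uv=np.atleast_2d(uv); s=np.c_[rays(c,uv),np.ones(len(uv))]; R,t=np.array(c["R"]),np.array(c["t"])
    o=-R.T@t; D=s@R
    if z is None:
        i=uv.round().astype(int); k=c["depth"][i[:,1],i[:,0]][:,None]
    else: k=((z-o[2])/D[:,2])[:,None]
    return o+k*D
def cloud(c):
    v,u=np.mgrid[:384,:512]; return world(c,np.c_[u.ravel(),v.ravel()]).reshape(384,512,3)
def pix(c,X):
    p=np.atleast_2d(X)@np.array(c["R"]).T+np.array(c["t"]); s=p[:,:2]/p[:,2:]
    return s*(1+c["k1"]*(s**2).sum(1,keepdims=True))*K(c)+[c["cx"],c["cy"]]
def save(n,img,s=1.5): cv2.imwrite(f"pics/{n}.png",cv2.resize(img,None,fx=s,fy=s,interpolation=cv2.INTER_CUBIC)[...,::-1])
def tool():
    o=manip.get_obs(); return np.array(o["position"]),Ro.from_quat(o["ee_rot"]),o
E
python3 - <<'E'
from h import *
np.set_printoptions(precision=4,suppress=True)
p,r,o=tool(); print(p,r.as_matrix(),o["clock"],o["grip_width"])
C={n:camera(n) for n in("scene","side")}
save("a",np.hstack([C["scene"]["img"],C["side"]["img"]]),0.78)
for n,c in C.items():
    print(n,-np.array(c["R"]).T@c["t"])
    for q in("dust_box","collar_a","slot_a","holder","holder_mouth","key_grip","tape_roll_small","egg_stone","wood_rib"):
        print(q,[(np.round(b["position"],3),round(b["conf"],2)) for b in boxes_of(q,c)][:3])
save("b",C["scene"]["img"])
E
```

```text
[ 0.2648 -0.5657  0.2267] [[ 0.9057  0.424  -0.0007]
 [ 0.424  -0.9057  0.0012]
 [-0.0001 -0.0014 -1.    ]] 0.0 1.0010557268630267
scene [ 0.0158 -0.5077  0.5824]
dust_box [(array([ 0.452, -0.117,  0.052]), 0.97)]
collar_a [(array([ 0.444, -0.098,  0.065]), 0.78)]
slot_a [(array([ 0.45 , -0.094,  0.067]), 0.51)]
holder [(array([ 0.481, -0.242,  0.029]), 0.73)]
holder_mouth [(array([ 0.482, -0.237,  0.032]), 0.97)]
key_grip [(array([ 0.496, -0.227,  0.083]), 0.6)]
tape_roll_small [(array([0.622, 0.042, 0.015]), 0.76)]
egg_stone [(array([ 0.617, -0.222,  0.02 ]), 0.59)]
wood_rib [(array([ 0.618, -0.06 ,  0.006]), 0.94), (array([ 0.491, -0.225,  0.085]), 0.45)]
side [0.5609 0.6129 0.544 ]
dust_box [(array([ 0.498, -0.054,  0.053]), 0.85)]
collar_a [(array([ 0.451, -0.079,  0.068]), 0.75)]
slot_a []
holder [(array([ 0.517, -0.086,  0.068]), 0.62), (array([ 0.505, -0.201,  0.035]), 0.55)]
holder_mouth [(array([ 0.503, -0.199,  0.035]), 0.93)]
key_grip [(array([ 0.505, -0.208,  0.082]), 0.74)]
tape_roll_small [(array([0.628, 0.052, 0.015]), 0.63), (array([ 0.502, -0.055,  0.052]), 0.56)]
egg_stone [(array([ 0.624, -0.205,  0.018]), 0.45)]
wood_rib [(array([ 0.621, -0.05 ,  0.012]), 0.9)]
```

View pics/a.png

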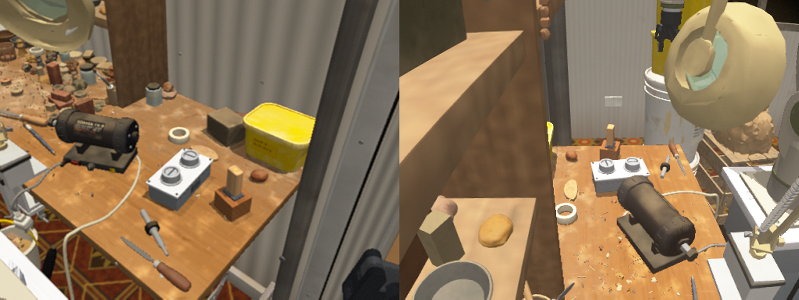

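The scene view (left) shows the box at about (180,178) with its two locks and the holder with the key at (233,195). The side view (right) shows the box at (618,172) with the holder behind it. I'll move above them for a wrist-camera look.

Request:
carry_out([
  [0.3,-0.25,-0.3,0,1],
  [0.6,-0.5,-0.6,0,1],
  [0.85,-0.7,-0.6,0,1],
  [0.85,-0.7,-0.6,0,1],
])

```text
clock: 1.5
position: [0.3392, -0.4133, 0.3196]
ee_rot: [0.975, 0.221, 0.001, 0.001]
ft_force: [-0.5, -2.1, -0.1]
grip_width: 0.998
grasp_force: 0.0
```

Request:
carry_out([
  [0.3,-0.25,0,0,1],
  [0.6,-0.5,0,0,1],
  [0.85,-0.7,0,0,1],
  [0.85,-0.7,0,0,1],
])

```text
clock: 2.0
position: [0.4085, -0.2648, 0.3177]
ee_rot: [0.976, 0.22, 0.0, 0.0]
ft_force: [-0.0, -1.1, -0.1]
grip_width: 0.997
grasp_force: 0.0
```

Run:
```python
from h import *
np.set_printoptions(precision=4,suppress=True)
p,r,o=tool(); print(p,r.as_matrix(),o["clock"],o["joint_pos"])
c=camera("wrist"); s=camera("scene")
save("c",np.hstack([c["img"],s["img"]]),0.78)
```

```text
[ 0.4085 -0.2648  0.3177] [[ 0.9033  0.4291  0.0006]
 [ 0.4291 -0.9033  0.0001]
 [ 0.0006  0.0002 -1.    ]] 2.0 [ 0.7923  0.0069 -0.3104  1.6503  0.0017  1.4842 -0.6456]
```

View pics/c.png

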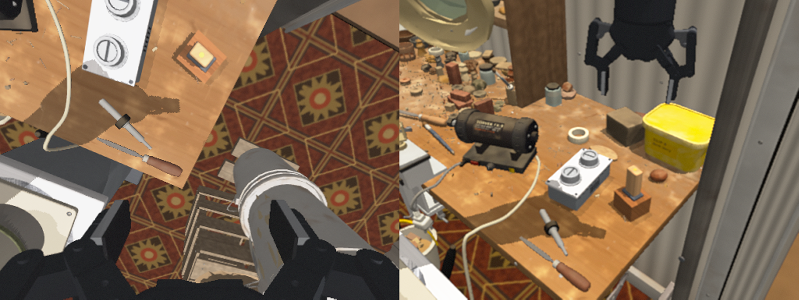

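Wrist view: the near lock shows at (108,48), the key and holder at (200,55), and two tools lie in front. I'll get coordinates from the clouds, then move closer.

Run:
```python
from h import *
np.set_printoptions(precision=4,suppress=True)
c=camera("wrist"); print(-np.array(c["R"]).T@c["t"],np.array(c["R"]))
P=cloud(c)
for q in("key_grip","holder","slot_a","collar_a","dust_box"):
    print(q,[(np.round(b["position"],3),round(b["conf"],2)) for b in boxes_of(q,c)][:3])
    o=outline_of(q,c)
    if o:
        X=P[o[0]["region"]]; m=X[:,2]>np.percentile(X[:,2],90)-.006; X=X[m]; (x,s,a)=cv2.minAreaRect((X[:,:2]*1000).astype(np.float32)); print("  ",o[0]["conf"],x,s,a,np.median(X[:,2]))
```

```text
[ 0.48   -0.2331  0.4636] [[ 0.4237 -0.9058 -0.0001]
 [-0.8582 -0.4014  0.3198]
 [-0.2897 -0.1354 -0.9475]]
key_grip [(array([ 0.5  , -0.228,  0.113]), 0.96)]
   0.3 (500.67376708984375, -221.9920654296875) (59.53638458251953, 53.90364074707031) 74.55071258544922 0.0449443824507329
holder [(array([ 0.503, -0.222,  0.044]), 0.74), (array([ 0.449, -0.089,  0.074]), 0.22)]
   0.73 (500.9001770019531, -222.300048828125) (60.31602096557617, 54.77299880981445) 74.42233276367188 0.044944178054871275
slot_a [(array([ 0.445, -0.096,  0.07 ]), 0.71)]
   0.79 (456.08270263671875, -156.25595092773438) (25.734546661376953, 158.9169464111328) 8.117135047912598 0.06880801853294105
collar_a [(array([ 0.447, -0.098,  0.068]), 0.92)]
   0.81 (469.4553527832031, -149.75921630859375) (40.43213653564453, 163.08653259277344) 21.162126541137695 0.07036338918400614
dust_box [(array([ 0.474, -0.109,  0.048]), 0.8)]
   0.92 (474.83013916015625, -129.17236328125) (116.85640716552734, 191.54412841796875) 25.891786575317383 0.04992972400669951
```

Request:
carry_out([
  [0.35,-0.2,0,0,1],
  [0.7,-0.4,0,0,1],
  [1,-0.5,0,0,1],
  [1,-0.5,0,0,1],
])

```text
clock: 3.15
position: [0.5127, -0.1325, 0.3172]
ee_rot: [0.975, 0.22, 0.0, -0.001]
ft_force: [-0.3, -0.4, 0.5]
grip_width: 1.003
grasp_force: 0.0
```

Run:
```python
from h import *
np.set_printoptions(precision=4,suppress=True)
p,r,o=tool(); print(p,o["clock"])
c=camera("wrist"); P=cloud(c); np.savez("w1.npz",**c)
save("d",c["img"],1.5)
for q in("key_grip","holder","slot_a","collar_a","dust_box"):
    print(q,[(np.round(b["position"],3),round(b["conf"],2)) for b in boxes_of(q,c)][:3])
def rect(m):
    n,l,s,ce=cv2.connectedComponentsWithStats(m.astype(np.uint8))
    for i in range(1,n):
        if s[i,4]>60:
            X=P[l==i]; print("  ",s[i,4],ce[i].round(),cv2.minAreaRect((X[:,:2]*1000).astype(np.float32)),np.median(X[:,2]))
Z=P[...,2]; near=(abs(P[...,0]-.47)<.15)&(abs(P[...,1]+.14)<.17)
for lo,hi in((.043,.0465),(.0475,.053),(.0705,.0735),(.108,.118)): print(lo,hi); rect(near&(Z>lo)&(Z<hi))
```

```text
[ 0.5127 -0.1325  0.3172] 3.15
key_grip [(array([ 0.506, -0.217,  0.103]), 0.96), (array([ 0.625, -0.212,  0.021]), 0.5)]
holder [(array([ 0.512, -0.205,  0.043]), 0.58)]
slot_a [(array([ 0.447, -0.095,  0.07 ]), 0.76), (array([ 0.452, -0.085,  0.068]), 0.63)]
collar_a [(array([ 0.449, -0.095,  0.066]), 0.73)]
dust_box [(array([ 0.487, -0.089,  0.049]), 0.8)]
0.043 0.0465
   828 [309. 185.] ((500.98724365234375, -221.6806182861328), (59.9333610534668, 54.00114440917969), 74.48513793945312) 0.04487738124799284
0.0475 0.053
   4985 [219. 156.] ((482.4516296386719, -88.69265747070312), (151.62789916992188, 85.86944580078125), 7.376577377319336) 0.04999759511121593
   184 [309. 184.] ((500.9527587890625, -221.30084228515625), (39.51961135864258, 27.878271102905273), 75.65352630615234) 0.05066572216400725
0.0705 0.0735
   367 [225. 137.] ((519.2698364257812, -85.20890808105469), (39.82407760620117, 40.07537841796875), 24.28106689453125) 0.07174989151363642
   316 [208. 189.] ((448.02301025390625, -91.93973541259766), (40.30305480957031, 39.74916076660156), 22.65915298461914) 0.07171034853645047
0.108 0.118
   386 [319. 204.] ((500.9608459472656, -221.23089599609375), (29.401033401489258, 20.082828521728516), 75.49405670166016) 0.11262474044916979
```

View pics/d.png

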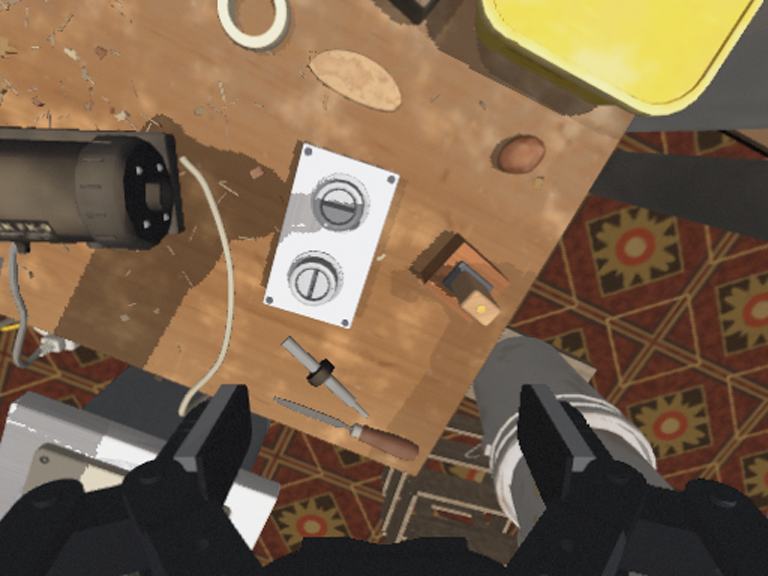

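The wrist view shows the cover as a white plate. The near lock, at about (313,283) in the enlarged picture, has its slot along the long side, so it is the open one. The far lock at (340,203) has its slot across. The key and holder are at (465,285). I'll grip across the key's x, with tool yaw going from 25° to 75°.

Request:
carry_out([
  [-0.16,0.25,0,-0.3,1],
  [-0.32,0.5,0,-0.6,1],
  [-0.32,0.5,0,-0.83,1],
  [-0.32,0.5,0,-0.83,1],
])

```text
clock: 3.95
position: [0.4988, -0.2253, 0.3176]
ee_rot: [0.907, 0.421, 0.0, 0.0]
ft_force: [0.1, 0.0, 0.0]
grip_width: 0.999
grasp_force: 0.0
```

Request:
carry_out([
  [0,0,0.2,-0.3,1],
  [0,0,0.4,-0.6,1],
  [0,0,0.4,-0.82,1],
  [0,0,0.4,-0.82,1],
])

```text
clock: 4.45
position: [0.4992, -0.2241, 0.2576]
ee_rot: [0.796, 0.605, 0.0, 0.0]
ft_force: [-0.9, 0.3, -0.5]
grip_width: 1.001
grasp_force: 0.0
```

Run:
```python
from h import *
np.set_printoptions(precision=4,suppress=True)
p,r,o=tool(); M=r.as_matrix(); print(p,np.degrees(np.arctan2(M[1,0],M[0,0])),M[:,2],o["clock"],o["joint_pos"])
c=camera("wrist"); P=cloud(c); np.savez("w2.npz",**c)
save("e",c["img"],1)
Z=P[...,2]; near=(abs(P[...,0]-.47)<.15)&(abs(P[...,1]+.14)<.17)
for lo,hi in((.043,.0465),(.048,.053),(.0705,.0735),(.108,.118)):
    n,l,s,ce=cv2.connectedComponentsWithStats((near&(Z>lo)&(Z<hi)).astype(np.uint8))
    for i in range(1,n):
        if s[i,4]>100:
            X=P[l==i]; print(lo,s[i,4],ce[i].round(),cv2.minAreaRect((X[:,:2]*1000).astype(np.float32)),np.median(X[:,2]))
```

```text
[ 0.4992 -0.2241  0.2576] 74.42977417431679 [ 0.0001 -0.0001 -1.    ] 4.45 [ 0.7472  0.1776 -0.4614  1.6037  0.0803  1.379   0.0051]
0.043 1300 [258. 159.] ((500.68939208984375, -222.567626953125), (60.41813659667969, 54.00176239013672), 74.63880920410156) 0.044863809351470024
0.048 8429 [203.  51.] ((482.246337890625, -89.16972351074219), (151.76010131835938, 86.35508728027344), 7.38577127456665) 0.049982279949339625
0.048 247 [257. 156.] ((500.5713195800781, -221.77674865722656), (39.887413024902344, 27.46988296508789), 75.89250946044922) 0.05063794864647819
0.0705 722 [238.  26.] ((519.1730346679688, -85.53286743164062), (40.570980072021484, 39.69084167480469), 35.67136764526367) 0.07181135468655195
0.0705 652 [169.  55.] ((447.52764892578125, -92.24795532226562), (39.936973571777344, 39.61369323730469), 82.37642669677734) 0.07170706967262713
0.108 607 [258. 177.] ((500.8875732421875, -221.83905029296875), (29.462020874023438, 19.826980590820312), 75.05445861816406) 0.1125825727702417
```

View pics/e.png

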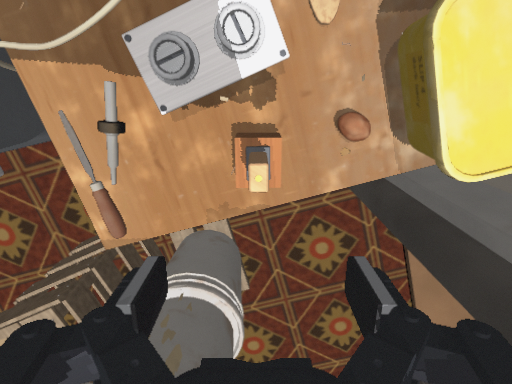

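The wrist view shows the key centred under the gripper at (258,178), and the measured positions agree. I'll descend and grip.

Request:
carry_out([
  [0.02,0.005,0.25,-0.02,1],
  [0.02,0.005,0.5,-0.02,1],
  [0.02,0.005,0.7,-0.02,1],
  [0.02,0.005,0.7,-0.02,1],
])

```text
clock: 5.0
position: [0.4998, -0.2213, 0.1512]
ee_rot: [0.793, 0.609, -0.001, -0.001]
ft_force: [0.5, -0.5, 0.2]
grip_width: 1.0
grasp_force: 0.0
```

Request:
carry_out([
  [0,0,0.2,0,1],
  [0,0,0.4,0,1],
  [0,0,0.45,0,1],
  [0,0,0.45,0,-1],
  [0,0,0.45,0,-1],
  [0,0,0.45,0,-1],
  [0,0,0.45,0,-1],
  [0,0,0.45,0,-1],
  [0,0,0.45,0,-1],
], force=70)

```text
clock: 6.12
position: [0.5014, -0.2221, 0.0859]
ee_rot: [0.792, 0.61, 0.0, 0.001]
ft_force: [-0.9, 0.8, 6.0]
grip_width: 0.218
grasp_force: 68.7
```

Request:
carry_out([
  [0,0,-0.2,0,-1],
  [0,0,-0.4,0,-1],
  [0,0,-0.7,0,-1],
  [0,0,-0.8,0,-1],
  [0,0,-0.8,0,-1],
])

```text
clock: 6.75
position: [0.501, -0.222, 0.2053]
ee_rot: [0.792, 0.61, 0.0, 0.001]
ft_force: [-0.6, 0.4, -1.8]
grip_width: 0.221
grasp_force: 69.0
```

Request:
carry_out([
  [0.1,-0.1,0,0.3,-1],
  [0.2,-0.2,0,0.6,-1],
  [0.3,-0.3,0,0.9,-1],
  [0.4,-0.4,0,1,-1],
  [0.4,-0.4,0,1,-1],
])

```text
clock: 7.38
position: [0.457, -0.1472, 0.2034]
ee_rot: [0.923, 0.385, -0.001, -0.001]
ft_force: [0.3, -0.6, -1.1]
grip_width: 0.218
grasp_force: 68.9
```

Request:
carry_out([
  [0,0,0,0.3,-1],
  [0,0,0,0.6,-1],
  [0,0,0,0.9,-1],
  [0,0,0,1,-1],
  [0,0,0,1,-1],
])

```text
clock: 8.0
position: [0.4578, -0.149, 0.2039]
ee_rot: [0.991, 0.132, -0.001, -0.0]
ft_force: [0.3, 0.3, -0.9]
grip_width: 0.219
grasp_force: 68.9
```

Run:
```python
from h import *
np.set_printoptions(precision=4,suppress=True)
p,r,o=tool(); M=r.as_matrix(); print(p,np.degrees(np.arctan2(M[1,0],M[0,0])),M[:,2],o["clock"],o["joint_pos"],o["grip_width"])
c=camera("wrist"); np.savez("w3.npz",**c)
save("f",c["img"],1.5)
P=cloud(c);Z=P[...,2]; near=(abs(P[...,0]-.47)<.15)&(abs(P[...,1]+.07)<.11)
for lo,hi in((.048,.053),(.0705,.0735)):
    n,l,s,ce=cv2.connectedComponentsWithStats((near&(Z>lo)&(Z<hi)).astype(np.uint8))
    for i in range(1,n):
        if s[i,4]>100:
            X=P[l==i]; print(lo,s[i,4],ce[i].round(),cv2.minAreaRect((X[:,:2]*1000).astype(np.float32)),np.median(X[:,2]))
```

```text
[ 0.4578 -0.149   0.2039] 15.212770537378441 [-0.0016  0.0006 -1.    ] 8.0 [ 0.6644  0.0594 -0.4566  1.8386  0.0273  1.2515 -1.1054] 0.21865254383176252
0.048 10126 [204. 125.] ((482.7323913574219, -88.93694305419922), (151.95156860351562, 85.60862731933594), 7.305105686187744) 0.049977773211744486
0.0705 858 [204.  95.] ((519.2045288085938, -85.46354675292969), (39.81127166748047, 40.81254196166992), 76.89640045166016) 0.07182489693510494
0.0705 654 [194. 177.] ((447.30902099609375, -91.96027374267578), (40.48004150390625, 39.91786575317383), 13.431343078613281) 0.07179574339751083
```

View pics/f.png

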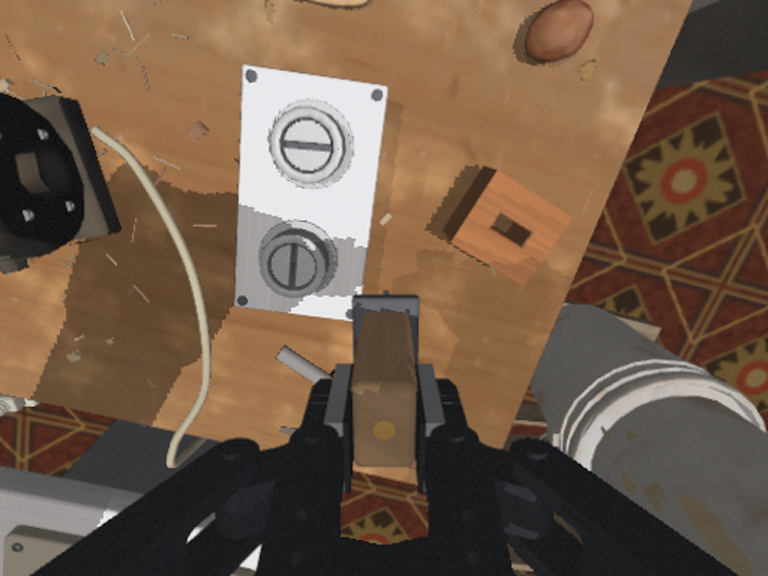

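The wrist view shows the key held upright, with its bolster at (385,305). The open slot is at (293,263), close to the image vertical, and the empty well is at (510,228). Next I'll measure the slot line and the key's pose in the tool frame.

```bash
cat > slot.py <<'E'
from h import *
def slot(c,ctr,z=.069,bound=(9,100)):
    X=np.mgrid[-13:13.01:.25,-13:13.01:.25].reshape(2,-1).T/1000; 
    uv=pix(c,np.c_[X+ctr,np.full(len(X),z)]).astype(np.float32)
    g=cv2.cvtColor(c["img"],cv2.COLOR_RGB2GRAY).astype(np.float32)
    v=cv2.remap(g,uv[:,:1].copy(),uv[:,1:].copy(),cv2.INTER_LINEAR)[:,0]
    m=np.hypot(*X.T)<.0105; x,v=X[m],v[m]; best=None
    w=np.clip(np.percentile(v,60)-v,0,None)
    for a in np.radians(np.arange(0,180,.5)):        # darkest 3 mm strip
        n=np.array([-np.sin(a),np.cos(a)])
        for d in np.arange(-3,3.01,.25)/1000:
            k=abs(x@n-d)<.0018; s=v[k].mean()
            if best is None or s<best[0]: best=(s,np.degrees(a),ctr+n*d)
    return best
E
python3 - <<'E'
from slot import *
np.set_printoptions(precision=4,suppress=True)
c=dict(np.load("w3.npz")); p,r,o=tool()
for C in((.4473,-.0920),(.5192,-.0855)): print(slot(c,np.array(C)))
c1=dict(np.load("w1.npz"));print("w1",slot(c1,np.array((.4473,-.0920))))
# edges of rim outer circle by fit
P=cloud(c); T=(P-p)@r.as_matrix()
near=(abs(T[...,0])<.03)&(abs(T[...,1])<.03)
for lo,hi in((-.032,-.022),(.030,.042)):
    X=T[near&(T[...,2]>lo)&(T[...,2]<hi)]; print(lo,len(X),np.median(X[:,2]) if len(X) else 0,cv2.minAreaRect((X[:,:2]*1000).astype(np.float32)) if len(X)>5 else 0)
# well mouth: dark
Z=P[...,2]; m=(abs(P[...,0]-.5007)<.035)&(abs(P[...,1]+.2225)<.035)&(abs(Z-.045)<.003); X=P[m]
print("holder",cv2.minAreaRect((X[:,:2]*1000).astype(np.float32)))
E
```

```text
(np.float32(68.03292), np.float64(8.0), array([ 0.4473, -0.092 ]))
(np.float32(109.26509), np.float64(99.5), array([ 0.5192, -0.0855]))
w1 (np.float32(111.66873), np.float64(8.0), array([ 0.4473, -0.0922]))
-0.032 3233 -0.0267078053265433 ((2.301654815673828, 1.7183761596679688), (37.79034423828125, 36.089168548583984), 54.55108642578125)
0.03 856 0.035309335748372785 ((3.567394256591797, -0.38677120208740234), (27.95008087158203, 30.48033905029297), 89.64962768554688)
holder ((500.9483337402344, -222.7861328125), (61.77811050415039, 54.1812744140625), 74.64777374267578)
```

Run:
```python
from slot import *
np.set_printoptions(precision=4,suppress=True)
c=dict(np.load("w3.npz")); p,r,o=tool()
P=cloud(c); T=(P-p)@r.as_matrix()
for z,w,h in((-.0267,.0085,.022),(.0353,.016,.03)):
    X=T[(abs(T[...,2]-z)<.003)&(abs(T[...,1])<w)&(abs(T[...,0])<h)]
    print(z,np.percentile(X[:,0],[0.5,2,50,98,99.5])*1000,np.percentile(X[:,1],[1,99])*1000)
    A=np.c_[X[:,:2],np.ones(len(X))]; print(" tilt",np.linalg.lstsq(A,X[:,2],rcond=None)[0])
# bolster front edge direction in tool frame
X=T[(abs(T[...,2]-.0353)<.002)&(abs(T[...,1])<.016)&(abs(T[...,0])<.03)]
b=np.arange(-.012,.0121,.002); e=[X[abs(X[:,1]-q)<.001][:,0].max() for q in b]; print(np.degrees(np.arctan(np.polyfit(b,e,1)[0])),np.mean(e))
```

```text
-0.0267 [-14.9445 -14.3079   0.7522  13.3204  13.682 ] [-8.3601  8.4255]
 tilt [ 0.0247  0.0079 -0.0267]
0.0353 [-10.8035  -9.1339  13.717   18.4587  18.6873] [-14.2693  13.5155]
 tilt [ 0.0025 -0.0116  0.0353]
-0.39648889898865636 0.018568935676378726
```

Request:
carry_out([
  [0.01,-0.1,0,0.06,-1],
  [0.02,-0.2,0.05,0.12,-1],
  [0.03,-0.3,0.15,0.2,-1],
  [0.037,-0.383,0.26,0.24,-1],
  [0.037,-0.383,0.26,0.24,-1],
  [0.037,-0.383,0.26,0.24,-1],
])

```text
clock: 8.8
position: [0.4488, -0.0923, 0.1665]
ee_rot: [0.998, 0.07, 0.0, 0.0]
ft_force: [-0.2, -0.6, -2.0]
grip_width: 0.219
grasp_force: 68.8
```

```bash
cat > st.py <<'E'
from h import *
np.set_printoptions(precision=4,suppress=True)
p,r,o=tool(); M=r.as_matrix(); print("tcp",p,"yaw",np.degrees(np.arctan2(M[1,0],M[0,0])),"z",M[:,2],"t",o["clock"],"F",np.array(o["ft_force"]),"M",np.array(o["torque"]),"tip",p+M@[-.0008,-.0002,.0793])
E
python3 st.py
python3 - <<'E'
from slot import *
c=camera("wrist"); np.savez("w4.npz",**c); s=camera("scene")
u,v=map(int,pix(s,[.4473,-.092,.08])[0]); print(u,v)
a=cv2.resize(s["img"][v-50:v+40,u-50:u+50],(666,600),interpolation=cv2.INTER_CUBIC); save("g",a,1)
E
```

```text
tcp [ 0.4488 -0.0923  0.1665] yaw 8.019126796449626 z [ 0.0005 -0.0003 -1.    ] t 8.8 F [-0.1627 -0.605  -2.0095] M [-0.0049 -0.0082 -0.0075] tip [ 0.448  -0.0923  0.0872]
217 215
```

View pics/g.png

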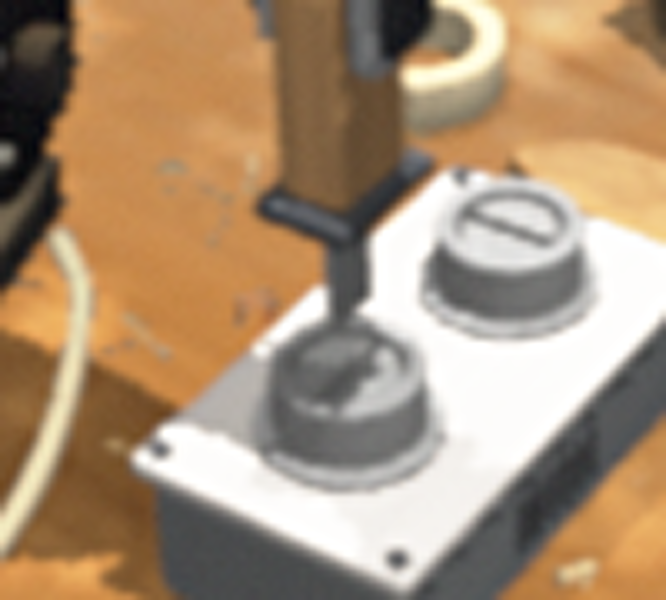

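The blade hangs over the open lock, lined up with its slot. I'll lower it in small steps and watch the force.

Request:
carry_out([
  [0,0.0,0.06,0,-1],
  [0,0.0,0.11,0,-1],
  [0,0.0,0.14,0,-1],
  [0,0.0,0.14,0,-1],
])

```text
clock: 9.4
position: [0.4482, -0.0915, 0.1445]
ee_rot: [0.998, 0.07, -0.0, -0.0]
ft_force: [-0.5, -0.1, -1.7]
grip_width: 0.22
grasp_force: 68.8
```

```bash
python3 st.py
```

```text
tcp [ 0.4482 -0.0915  0.1445] yaw 7.990671986164444 z [-0.0008  0.0002 -1.    ] t 9.4 F [-0.515  -0.0897 -1.686 ] M [-0.0302  0.0308  0.032 ] tip [ 0.4473 -0.0914  0.0652]
```

No contact force with the tip 4 mm below the mouth, so the blade is in the slot. Next I'll press.

Request:
carry_out([
  [0,0,0.02,0,-1],
  [0,0,0.035,0,-1],
  [0,0,0.05,0,-1],
  [0,0,0.058,0,-1],
  [0,0,0.058,0,-1],
])

```text
clock: 10.02
position: [0.4488, -0.0916, 0.1367]
ee_rot: [0.998, 0.07, 0.0, 0.0]
ft_force: [-0.4, -0.1, 5.2]
grip_width: 0.22
grasp_force: 69.9
```

```bash
python3 st.py
```

```text
tcp [ 0.4488 -0.0916  0.1367] yaw 7.985045980366264 z [ 0.0009 -0.0003 -1.    ] t 10.025 F [-0.4434 -0.0998  5.2474] M [0.1041 0.3052 0.0707] tip [ 0.4481 -0.0916  0.0574]
```

Request:
carry_out([
  [0,0,0.01,0,-1],
  [0,0,0.018,0,-1],
  [0,0,0.018,0,-1],
])

```text
clock: 10.4
position: [0.4489, -0.0916, 0.1341]
ee_rot: [0.998, 0.07, 0.001, 0.0]
ft_force: [-0.1, 0.8, 7.4]
grip_width: 0.221
grasp_force: 70.1
```

```bash
python3 st.py
```

```text
tcp [ 0.4489 -0.0916  0.1341] yaw 7.982126108464112 z [ 0.0011 -0.0004 -1.    ] t 10.4 F [-0.1428  0.8051  7.4235] M [0.1474 0.3309 0.0152] tip [ 0.4482 -0.0916  0.0548]
```

Now about 6.8 mm down. I'll turn clockwise in steps and watch the torque.

Request:
carry_out([
  [-0.005,0,0,0,-1],
  [-0.009,0,0,0.15,-1],
  [-0.009,0,0,0.3,-1],
  [-0.009,0,0,0.45,-1],
  [-0.009,0,0,0.6,-1],
  [-0.009,0,0,0.6,-1],
])

```text
clock: 11.15
position: [0.4484, -0.0918, 0.1346]
ee_rot: [0.996, -0.088, 0.001, 0.0]
ft_force: [1.5, 1.1, 6.9]
grip_width: 0.223
grasp_force: 70.1
```

```bash
python3 st.py
```

```text
tcp [ 0.4484 -0.0918  0.1346] yaw -10.07374239605048 z [ 0.0029 -0.0006 -1.    ] t 11.15 F [1.5279 1.0692 6.921 ] M [ 0.0561 -0.3091 -0.0007] tip [ 0.4478 -0.0915  0.0553]
```

Request:
carry_out([
  [0,0,0,0.2,-1],
  [0,0,0,0.4,-1],
  [0,0,0,0.6,-1],
  [0,0,0,0.8,-1],
  [0,0,0,0.93,-1],
  [0,0,0,0.93,-1],
])

```text
clock: 11.9
position: [0.4486, -0.092, 0.1347]
ee_rot: [0.946, -0.325, 0.002, -0.0]
ft_force: [1.2, -0.8, 7.3]
grip_width: 0.22
grasp_force: 70.0
```

```bash
python3 st.py
```

```text
tcp [ 0.4486 -0.092   0.1347] yaw -37.972036108979324 z [ 0.0034 -0.0008 -1.    ] t 11.9 F [ 1.1704 -0.7768  7.3024] M [-0.1129 -0.4565  0.0299] tip [ 0.4483 -0.0914  0.0554]
```

Request:
carry_out([
  [0,0,0,0.06,-1],
  [0,0,0,0.12,-1],
  [0,0,0,0.12,-1],
])

```text
clock: 12.28
position: [0.4486, -0.0921, 0.1347]
ee_rot: [0.935, -0.355, 0.002, -0.0]
ft_force: [1.1, -0.8, 6.9]
grip_width: 0.222
grasp_force: 70.0
```

```bash
python3 st.py
```

```text
tcp [ 0.4486 -0.0921  0.1347] yaw -41.54139496969761 z [ 0.0034 -0.0009 -1.    ] t 12.275 F [ 1.1252 -0.7937  6.9483] M [-0.1026 -0.4936  0.0227] tip [ 0.4484 -0.0914  0.0554]
```

Request:
carry_out([
  [0,0,0,0.04,-1],
  [0,0,0,0.08,-1],
  [0,0,0,0.08,-1],
])

```text
clock: 12.65
position: [0.4486, -0.0921, 0.1347]
ee_rot: [0.927, -0.374, 0.002, -0.0]
ft_force: [0.3, 0.0, 5.5]
grip_width: 0.221
grasp_force: 70.0
```

```bash
python3 st.py
```

```text
tcp [ 0.4486 -0.0921  0.1347] yaw -43.932041429097026 z [ 0.0034 -0.0009 -1.    ] t 12.65 F [0.3334 0.0054 5.5472] M [-0.1417 -0.471   0.0335] tip [ 0.4484 -0.0914  0.0554]
```

Request:
carry_out([
  [0,0,0,0.04,-1],
  [0,0,0,0.08,-1],
  [0,0,0,0.08,-1],
])

```text
clock: 13.02
position: [0.4486, -0.0921, 0.1347]
ee_rot: [0.919, -0.393, 0.002, -0.0]
ft_force: [2.6, -0.2, 6.4]
grip_width: 0.214
grasp_force: 70.0
```

```bash
python3 st.py
```

```text
tcp [ 0.4486 -0.0921  0.1347] yaw -46.33153010874211 z [ 0.0035 -0.0009 -1.    ] t 13.025 F [ 2.5532 -0.1502  6.3933] M [-0.1476 -0.5405  0.0425] tip [ 0.4485 -0.0914  0.0554]
```

Request:
carry_out([
  [0,0,0,0.04,-1],
  [0,0,0,0.08,-1],
  [0,0,0,0.08,-1],
])

```text
clock: 13.4
position: [0.4486, -0.0921, 0.1347]
ee_rot: [0.911, -0.413, 0.002, -0.0]
ft_force: [2.0, -1.2, 6.5]
grip_width: 0.223
grasp_force: 70.0
```

```bash
python3 st.py
```

```text
tcp [ 0.4486 -0.0921  0.1347] yaw -48.73165610764365 z [ 0.0035 -0.0009 -1.    ] t 13.4 F [ 1.9762 -1.1635  6.4771] M [-0.193  -0.5231  0.0599] tip [ 0.4485 -0.0914  0.0554]
```

Request:
carry_out([
  [0,0,0,0.04,-1],
  [0,0,0,0.08,-1],
  [0,0,0,0.08,-1],
])

```text
clock: 13.78
position: [0.4486, -0.0921, 0.1347]
ee_rot: [0.902, -0.432, 0.002, -0.0]
ft_force: [2.4, -1.4, 7.4]
grip_width: 0.223
grasp_force: 70.0
```

```bash
python3 st.py
```

```text
tcp [ 0.4486 -0.0921  0.1347] yaw -51.13415163943608 z [ 0.0036 -0.001  -1.    ] t 13.775 F [ 2.4058 -1.3789  7.3659] M [-0.2094 -0.5985  0.0342] tip [ 0.4486 -0.0914  0.0554]
```

Request:
carry_out([
  [0,0,0,0.04,-1],
  [0,0,0,0.08,-1],
  [0,0,0,0.08,-1],
])

```text
clock: 14.15
position: [0.4486, -0.0921, 0.1347]
ee_rot: [0.893, -0.45, 0.002, -0.0]
ft_force: [2.2, -0.8, 6.2]
grip_width: 0.222
grasp_force: 70.0
```

```bash
python3 st.py
```

```text
tcp [ 0.4486 -0.0921  0.1347] yaw -53.53505895562291 z [ 0.0036 -0.001  -1.    ] t 14.15 F [ 2.1823 -0.8427  6.1804] M [-0.2078 -0.5125  0.0259] tip [ 0.4486 -0.0915  0.0554]
```

Request:
carry_out([
  [-0.004,0.005,0,0.04,-1],
  [-0.004,0.005,0,0.08,-1],
  [-0.004,0.005,0,0.08,-1],
])

```text
clock: 14.52
position: [0.4482, -0.0921, 0.135]
ee_rot: [0.883, -0.469, 0.002, -0.001]
ft_force: [4.0, -1.3, 6.4]
grip_width: 0.215
grasp_force: 69.9
```

```bash
python3 st.py
```

```text
tcp [ 0.4482 -0.0921  0.135 ] yaw -55.92972663123528 z [ 0.0049 -0.0012 -1.    ] t 14.525 F [ 4.003  -1.3305  6.3555] M [-0.3199 -1.0533  0.0525] tip [ 0.4484 -0.0915  0.0557]
```

Request:
carry_out([
  [0,0,0,0.04,-1],
  [0,0,0,0.08,-1],
  [0,0,0,0.08,-1],
])

```text
clock: 14.9
position: [0.4483, -0.0922, 0.135]
ee_rot: [0.873, -0.487, 0.002, -0.001]
ft_force: [3.0, -0.7, 5.9]
grip_width: 0.217
grasp_force: 69.9
```

```bash
python3 st.py
```

```text
tcp [ 0.4483 -0.0922  0.135 ] yaw -58.33470458770107 z [ 0.005  -0.0012 -1.    ] t 14.9 F [ 2.9577 -0.727   5.8892] M [-0.3476 -1.1144  0.0202] tip [ 0.4484 -0.0915  0.0557]
```

The sideways force grew, so the lock centre lies toward +x. I'll move back that way, press 1 mm deeper and continue.

Request:
carry_out([
  [0.003,-0.005,0.003,0.0,-1],
  [0.005,-0.0085,0.006,0.04,-1],
  [0.005,-0.0085,0.006,0.08,-1],
  [0.005,-0.0085,0.006,0.08,-1],
])

```text
clock: 15.4
position: [0.4488, -0.0922, 0.1337]
ee_rot: [0.863, -0.506, 0.002, -0.0]
ft_force: [0.3, -1.7, 8.7]
grip_width: 0.214
grasp_force: 70.2
```

```bash
python3 st.py
```

```text
tcp [ 0.4488 -0.0922  0.1337] yaw -60.74308520778668 z [ 0.0029 -0.0012 -1.    ] t 15.4 F [ 0.3293 -1.7209  8.7093] M [-0.4038 -0.1875  0.0522] tip [ 0.4489 -0.0915  0.0544]
```

Request:
carry_out([
  [0,0,0,0.04,-1],
  [0,0,0,0.08,-1],
  [0,0,0,0.08,-1],
])

```text
clock: 15.78
position: [0.4488, -0.0922, 0.1337]
ee_rot: [0.852, -0.524, 0.002, -0.0]
ft_force: [0.1, -1.5, 7.5]
grip_width: 0.217
grasp_force: 70.2
```

```bash
python3 st.py
```

```text
tcp [ 0.4488 -0.0922  0.1337] yaw -63.13741210829827 z [ 0.0029 -0.0012 -1.    ] t 15.775 F [ 0.0668 -1.5126  7.5461] M [-0.4319 -0.2696  0.0574] tip [ 0.4489 -0.0915  0.0544]
```

Request:
carry_out([
  [0,0,0,0.04,-1],
  [0,0,0,0.08,-1],
  [0,0,0,0.08,-1],
])

```text
clock: 16.15
position: [0.4489, -0.0923, 0.1337]
ee_rot: [0.842, -0.54, 0.001, -0.0]
ft_force: [-0.6, -1.6, 6.6]
grip_width: 0.214
grasp_force: 70.1
```

```bash
python3 st.py
```

```text
tcp [ 0.4489 -0.0923  0.1337] yaw -65.39470404545288 z [ 0.0027 -0.0012 -1.    ] t 16.15 F [-0.59   -1.5588  6.566 ] M [-0.4186 -0.1617  0.0794] tip [ 0.4489 -0.0916  0.0544]
```

Request:
carry_out([
  [0,0,0,0.04,-1],
  [0,0,0,0.08,-1],
  [0,0,0,0.08,-1],
])

```text
clock: 16.52
position: [0.4499, -0.0935, 0.1333]
ee_rot: [0.834, -0.552, 0.0, 0.0]
ft_force: [-4.8, 3.6, 17.8]
grip_width: 0.22
grasp_force: 71.7
```

```bash
python3 st.py
```

```text
tcp [ 0.4499 -0.0935  0.1333] yaw -67.01686033524484 z [-0.0001 -0.0003 -1.    ] t 16.525 F [-4.7807  3.6226 17.7652] M [0.9684 1.3437 0.0564] tip [ 0.4498 -0.0927  0.054 ]
```

```bash
python3 -c "
from h import *
p,r,o=tool();print(np.round(o['joint_pos'],3),np.round(o['tau'],2),r.as_matrix().round(4))
c=camera('wrist');P=cloud(c);T=(P-p)@r.as_matrix()
X=T[(abs(T[...,2]-.0353)<.004)&(abs(T[...,1])<.018)&(abs(T[...,0])<.03)]
b=np.arange(-.012,.0121,.002); e=[X[abs(X[:,1]-q)<.001][:,0].max() for q in b]; print(np.degrees(np.arctan(np.polyfit(b,e,1)[0])),np.mean(e),X[:,1].min(),X[:,1].max(),np.median(X[:,2]))
save('i',c['img'][60:330],1.5)"
```

```text
[-0.648  0.027  0.776  2.033 -0.021  1.09  -2.603] [ 13.76 -19.8   -4.9  -30.69   1.01  -2.08  -0.04] [[ 3.905e-01 -9.206e-01 -1.000e-04]
 [-9.206e-01 -3.905e-01 -3.000e-04]
 [ 3.000e-04  2.000e-04 -1.000e+00]]
-0.008937528323783656 0.0180944425998836 -0.012642674314536388 0.015306841788739187 0.03509061964232605
```

View pics/i.png

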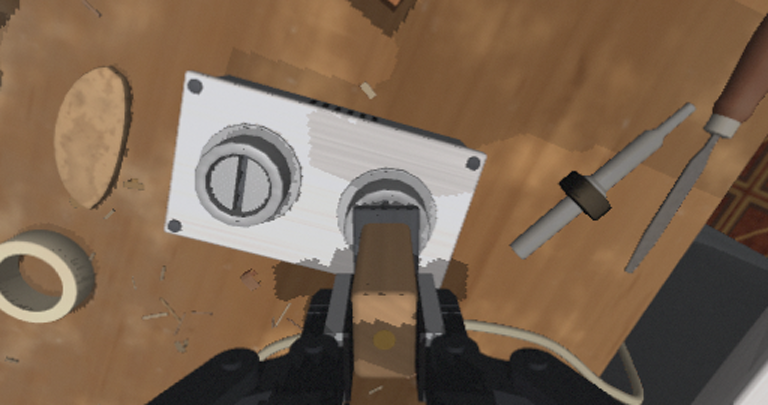

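The picture shows the key upright in the lock at (385,215), but q7 = -2.603, so the resistance was joint 7's range limit and not the lock's stop. The blade is symmetric under a half turn. I'll back off, lift it out, turn the key 180° the other way and resume.

Request:
carry_out([
  [0,0,-0.01,-0.08,-1],
  [0,0,-0.05,-0.1,-1],
  [0,0,-0.15,-0.1,-1],
  [0,0,-0.35,-0.1,-1],
  [0,0,-0.5,-0.4,-1],
  [0,0,-0.5,-0.4,-1],
])

```text
clock: 17.32
position: [0.4497, -0.0946, 0.2084]
ee_rot: [0.887, -0.462, 0.001, 0.001]
ft_force: [-0.3, 0.5, -2.1]
grip_width: 0.223
grasp_force: 69.1
```

```bash
python3 st.py;  python3 -c "
from slot import *
p,r,o=tool();print(np.round(o['joint_pos'],3))
c=camera('wrist');np.savez('w5.npz',**c)
for z in (.064,.069): print(slot(c,np.array((.4478,-.092)),z))
P=cloud(c);Z=P[...,2];D=np.hypot(P[...,0]-.4478,P[...,1]+.092)
print(np.percentile(Z[D<.012],[10,50,90]))
X=P[(D<.03)&(abs(Z-.072)<.002)];print(cv2.minAreaRect((X[:,:2]*1000).astype(np.float32)))"
```

```text
tcp [ 0.4497 -0.0946  0.2084] yaw -55.093649464190634 z [ 0.0007 -0.0017 -1.    ] t 17.325 F [-0.3278  0.5084 -2.0743] M [-0.0354  0.0362  0.0327] tip [ 0.4495 -0.094   0.1291]
[-0.642 -0.076  0.73   1.937  0.055  1.261 -2.463]
(np.float32(96.31893), np.float64(118.50000000000001), array([ 0.44692118, -0.09247716]))
(np.float32(94.06146), np.float64(119.0), array([ 0.44714404, -0.09236361]))
[0.06893309 0.23548449 0.25021148]
((450.4134826660156, -96.05436706542969), (40.96530532836914, 31.43999671936035), 35.160804748535156)
```

Request:
carry_out([
  [0.1,0.07,0,-0.3,-1],
  [0.2,0.14,0,-0.6,-1],
  [0.3,0.21,0,-0.9,-1],
  [0.3,0.21,0,-1,-1],
])

```text
clock: 17.88
position: [0.448, -0.1505, 0.2059]
ee_rot: [0.976, -0.218, -0.002, 0.002]
ft_force: [-0.1, 0.1, -1.9]
grip_width: 0.218
grasp_force: 68.9
```

Request:
carry_out([
  [0,0,0,-0.3,-1],
  [0,0,0,-0.6,-1],
  [0,0,0,-0.9,-1],
  [0,0,0,-1,-1],
])

```text
clock: 18.38
position: [0.4482, -0.1491, 0.2059]
ee_rot: [0.999, 0.043, -0.002, 0.001]
ft_force: [0.7, 0.7, -1.2]
grip_width: 0.216
grasp_force: 68.9
```

```bash
python3 st.py;  python3 -c "
from slot import *
p,r,o=tool();print(np.round(o['joint_pos'],3))
c=camera('wrist');np.savez('w5.npz',**c)
for z in (.064,.069): print(slot(c,np.array((.4478,-.092)),z))
P=cloud(c);Z=P[...,2]
for x,y in ((.4478,-.092),(.5192,-.0855)):
  D=np.hypot(P[...,0]-x,P[...,1]-y); print(np.percentile(Z[D<.012],[10,30,50,70,90]))
  X=P[(D<.03)&(abs(Z-.072)<.0015)];print(cv2.minAreaRect((X[:,:2]*1000).astype(np.float32)))
save('j',c['img'],1.5)"
```

```text
tcp [ 0.4482 -0.1491  0.2059] yaw 4.945833842678481 z [-0.004  -0.0024 -1.    ] t 18.375 F [ 0.7141  0.7308 -1.1675] M [-0.0022 -0.0304 -0.0162] tip [ 0.4471 -0.1492  0.1266]
[-0.625 -0.036  0.846  1.912  0.031  1.256 -1.273]
(np.float32(77.95883), np.float64(118.00000000000001), array([ 0.44647558, -0.09270421]))
(np.float32(76.69492), np.float64(118.50000000000001), array([ 0.44714089, -0.09235787]))
[0.06858566 0.27680056 0.28343322 0.28743028 0.29029302]
((447.0202331542969, -91.90371704101562), (40.360111236572266, 40.43266296386719), 47.580665588378906)
[0.0630399  0.06810638 0.06877763 0.06923387 0.06991   ]
((519.2568359375, -85.74374389648438), (40.1561279296875, 40.888702392578125), 86.6214599609375)
```

View pics/j.png

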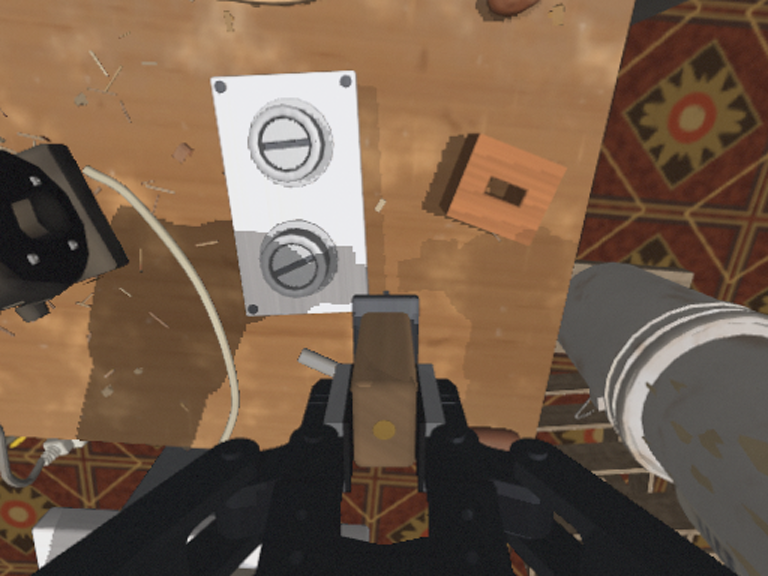

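The open lock at (295,262) now has its slot at about 118°, i.e. about 70° turned. I'll check the head's height using valid depth only.

```bash
python3 -c "
from slot import *
np.set_printoptions(precision=4,suppress=True)
for n in ('w3','w5'):
  c=dict(np.load(n+'.npz'));P=cloud(c);Z=P[...,2];ok=c['depth']>0
  for x,y in ((.4473,-.092),(.5192,-.0856)):
    D=np.hypot(P[...,0]-x,P[...,1]-y)
    m=ok&(D<.011);print(n,m.sum(),np.percentile(Z[m],[5,20,35,50,65,80,95]))
c=camera('side');P=cloud(c);Z=P[...,2]
for x,y in ((.4473,-.092),(.5192,-.0856)):
    m=(c['depth']>0)&(np.hypot(P[...,0]-x,P[...,1]-y)<.011);print('side',m.sum(),np.percentile(Z[m],[5,20,50,80,95]))
"
```

```text
w3 1807 [0.0662 0.0697 0.2783 0.2824 0.2852 0.2873 0.2892]
w3 535 [0.0626 0.0638 0.0683 0.0688 0.0691 0.0695 0.0702]
w5 1794 [0.0655 0.0696 0.28   0.2841 0.2869 0.2892 0.291 ]
w5 535 [0.0625 0.0638 0.0683 0.0687 0.0691 0.0694 0.07  ]
side 242 [0.0688 0.2751 0.2923 0.3056 0.3104]
side 41 [0.0631 0.0681 0.069  0.0696 0.0701]
```

```bash
python3 -c "
from slot import *
np.set_printoptions(precision=4,suppress=True)
for n in ('w3','w5'):
  c=dict(np.load(n+'.npz'));P=cloud(c);Z=P[...,2]
  for x,y in ((.4473,-.092),(.5192,-.0856)):
    m=(Z<.08)&(np.hypot(P[...,0]-x,P[...,1]-y)<.011);print(n,m.sum(),np.percentile(Z[m],[5,20,35,50,65,80,95]))
"
```

```text
w3 420 [0.0625 0.0646 0.0683 0.0687 0.0691 0.0695 0.0701]
w3 535 [0.0626 0.0638 0.0683 0.0688 0.0691 0.0695 0.0702]
w5 415 [0.0624 0.0645 0.0682 0.0686 0.069  0.0693 0.07  ]
w5 535 [0.0625 0.0638 0.0683 0.0687 0.0691 0.0694 0.07  ]
```

The head is back at full height (0.069 m, same as the locked one), so it has seated. I haven't actually felt the stop yet, though, so I'll re-enter with the key turned half round and confirm it gently.

Request:
carry_out([
  [0,0,0,-0.3,-1],
  [0,0,0,-0.6,-1],
  [0,0,0,-0.9,-1],
  [0,0,0,-0.95,-1],
])

```text
clock: 18.98
position: [0.4486, -0.1491, 0.2065]
ee_rot: [0.958, 0.287, -0.002, 0.001]
ft_force: [-0.2, -1.5, -1.1]
grip_width: 0.218
grasp_force: 68.9
```

Request:
carry_out([
  [0,0,0,-0.3,-1],
  [0,0,0,-0.6,-1],
  [0,0,0,-0.9,-1],
  [0,0,0,-0.95,-1],
])

```text
clock: 19.48
position: [0.4489, -0.1491, 0.2068]
ee_rot: [0.858, 0.513, -0.002, 0.0]
ft_force: [0.8, 0.6, -2.0]
grip_width: 0.219
grasp_force: 68.9
```

Request:
carry_out([
  [0,0,0,-0.3,-1],
  [0,0,0,-0.6,-1],
  [0,0,0,-0.9,-1],
  [0,0,0,-0.95,-1],
])

```text
clock: 19.98
position: [0.4489, -0.1491, 0.2069]
ee_rot: [0.706, 0.709, -0.002, -0.0]
ft_force: [0.7, -0.3, -1.2]
grip_width: 0.217
grasp_force: 68.9
```

Request:
carry_out([
  [0,0,0,-0.3,-1],
  [0,0,0,-0.6,-1],
  [0,0,0,-0.9,-1],
  [0,0,0,-0.93,-1],
  [0,0,0,-0.93,-1],
])

```text
clock: 20.6
position: [0.449, -0.149, 0.207]
ee_rot: [0.515, 0.857, -0.001, -0.0]
ft_force: [0.1, -0.3, -2.5]
grip_width: 0.221
grasp_force: 68.9
```

```bash
cat >> st.py <<'E'
print(np.round(o['joint_pos'],3))
import sys
if len(sys.argv)>1:
    t=np.array([.4474,-.0921]); R2=M; d=R2.T@np.r_[t-(p+M@[-.0008,-.0002,.0793])[:2],0]; print("tool shift frac",d/.15)
E
python3 st.py 1
python3 - <<'E'
from slot import *
# key-in-tool check
c=camera("wrist");p,r,o=tool();P=cloud(c);T=(P-p)@r.as_matrix()
X=T[(abs(T[...,2]-.0353)<.004)&(abs(T[...,1])<.018)&(abs(T[...,0])<.03)]
b=np.arange(-.012,.0121,.002); e=[X[abs(X[:,1]-q)<.001][:,0].max() for q in b]; print(np.degrees(np.arctan(np.polyfit(b,e,1)[0])),np.mean(e),X[:,1].min(),X[:,1].max(),np.median(X[:,2]))
E
```

```text
tcp [ 0.449 -0.149  0.207] yaw 118.05579244999707 z [-0.002  -0.0021 -1.    ] t 20.6 F [ 0.1472 -0.2912 -2.5101] M [-0.0055  0.0238  0.0072] tip [ 0.4491 -0.15    0.1277]
[-0.689 -0.043  0.908  1.912  0.038  1.258  0.696]
tool shift frac [ 0.3458  0.1717 -0.0008]
0.255644344078533 0.02074167506056772 -0.014281083548960998 0.013810767409230913 0.03514084578931334
```

Request:
carry_out([
  [0.1,0.05,0,0.0,-1],
  [0.2,0.1,0,0,-1],
  [0.3,0.15,0.1,0,-1],
  [0.332,0.175,0.2,0,-1],
  [0.332,0.175,0.3,0,-1],
  [0.332,0.175,0.318,0,-1],
  [0.332,0.175,0.318,0,-1],
])

```text
clock: 21.52
position: [0.4484, -0.0935, 0.1591]
ee_rot: [0.513, 0.859, -0.002, -0.0]
ft_force: [0.6, 0.6, -1.4]
grip_width: 0.217
grasp_force: 68.9
```

```bash
python3 st.py 1
```

```text
tcp [ 0.4484 -0.0935  0.1591] yaw 118.30607063043449 z [-0.0023 -0.0026 -1.    ] t 21.525 F [ 0.5697  0.6398 -1.3965] M [-0.0179  0.003   0.0019] tip [ 0.4484 -0.0945  0.0798]
[-0.739 -0.024  0.849  2.007  0.023  1.152  0.595]
tool shift frac [ 0.0169  0.0017 -0.    ]
```

Request:
carry_out([
  [0,0.004,0.02,0,-1],
  [0,0.004,0.06,0,-1],
  [0,0.004,0.095,0,-1],
  [0,0.004,0.095,0,-1],
])

```text
clock: 22.02
position: [0.4491, -0.0926, 0.145]
ee_rot: [0.512, 0.859, -0.001, -0.0]
ft_force: [-0.3, -0.4, 4.7]
grip_width: 0.218
grasp_force: 69.7
```

```bash
python3 st.py 1
```

```text
tcp [ 0.4491 -0.0926  0.145 ] yaw 118.36979557052774 z [-0.0016 -0.0022 -1.    ] t 22.025 F [-0.3342 -0.3741  4.6665] M [0.0841 0.1477 0.0132] tip [ 0.4492 -0.0936  0.0657]
[-0.736  0.002  0.855  2.023  0.001  1.118  0.614]
tool shift frac [ 0.0146 -0.0058 -0.    ]
```

The blade rests on the head just beside the slot. I'll ease off and slide across until it drops in.

Request:
carry_out([
  [0,0,-0.01,0,-1],
  [0,-0.002,-0.01,0,-1],
  [0,-0.004,-0.01,0,-1],
  [0,-0.006,-0.01,0,-1],
  [0,-0.006,-0.01,0,-1],
])

```text
clock: 22.65
position: [0.4483, -0.093, 0.1466]
ee_rot: [0.512, 0.859, -0.001, -0.0]
ft_force: [1.3, 0.7, 2.8]
grip_width: 0.217
grasp_force: 69.7
```

```bash
python3 st.py 1
```

```text
tcp [ 0.4483 -0.093   0.1466] yaw 118.37860174467946 z [-0.0014 -0.002  -1.    ] t 22.65 F [1.2995 0.698  2.812 ] M [ 0.2506 -0.558  -0.0087] tip [ 0.4484 -0.0939  0.0673]
[-0.737 -0.004  0.854  2.023  0.006  1.122  0.611]
tool shift frac [ 0.0138  0.     -0.    ]
```

Request:
carry_out([
  [0,-0.002,0,0,-1],
  [0,-0.004,0,0,-1],
  [0,-0.006,0,0,-1],
  [0,-0.006,0,0,-1],
])

```text
clock: 23.15
position: [0.447, -0.0935, 0.1463]
ee_rot: [0.512, 0.859, -0.002, -0.001]
ft_force: [0.2, -0.8, -1.5]
grip_width: 0.221
grasp_force: 69.0
```

```bash
python3 st.py 1
```

```text
tcp [ 0.447  -0.0935  0.1463] yaw 118.36545487526514 z [-0.0025 -0.0021 -1.    ] t 23.15 F [ 0.2468 -0.7689 -1.5336] M [-0.038  -0.0352  0.0543] tip [ 0.447  -0.0945  0.067 ]
[-0.736 -0.006  0.855  2.026  0.008  1.122  0.61 ]
tool shift frac [ 0.0129  0.0097 -0.    ]
```

It dropped into the slot and the vertical force is gone. I'll press again.

Request:
carry_out([
  [0,0,0.02,0,-1],
  [0,0,0.04,0,-1],
  [0,0,0.06,0,-1],
  [0,0,0.08,0,-1],
  [0,0,0.08,0,-1],
])

```text
clock: 23.78
position: [0.4475, -0.0935, 0.1347]
ee_rot: [0.512, 0.859, -0.001, -0.0]
ft_force: [-1.7, 0.3, 7.5]
grip_width: 0.222
grasp_force: 70.1
```

```bash
python3 st.py 1
```

```text
tcp [ 0.4475 -0.0935  0.1347] yaw 118.36892126410466 z [-0.0017 -0.0021 -1.    ] t 23.775 F [-1.7034  0.3107  7.5458] M [0.0289 0.6054 0.0241] tip [ 0.4476 -0.0945  0.0554]
[-0.733  0.016  0.859  2.039 -0.011  1.094  0.627]
tool shift frac [ 0.0146  0.0064 -0.    ]
```

Pressed. Now I'll turn clockwise in small steps, watching Mz.

Request:
carry_out([
  [0,0,0,0.05,-1],
  [0,0,0,0.1,-1],
  [0,0,0,0.1,-1],
])

```text
clock: 24.15
position: [0.4478, -0.0935, 0.1349]
ee_rot: [0.535, 0.845, -0.001, 0.0]
ft_force: [-1.6, 0.6, 6.8]
grip_width: 0.221
grasp_force: 70.1
```

```bash
python3 st.py
```

```text
tcp [ 0.4478 -0.0935  0.1349] yaw 115.34856509821049 z [-0.0011 -0.0019 -1.    ] t 24.15 F [-1.5978  0.6304  6.7872] M [0.0317 0.4368 0.0115] tip [ 0.4478 -0.0944  0.0556]
[-0.733  0.016  0.86   2.038 -0.011  1.094  0.574]
```

Request:
carry_out([
  [0,0,0,0.04,-1],
  [0,0,0,0.06,-1],
  [0,0,0,0.06,-1],
])

```text
clock: 24.52
position: [0.4478, -0.0935, 0.1349]
ee_rot: [0.548, 0.837, -0.001, 0.0]
ft_force: [-1.3, 1.0, 7.0]
grip_width: 0.221
grasp_force: 70.0
```

```bash
python3 st.py
```

```text
tcp [ 0.4478 -0.0935  0.1349] yaw 113.5664569950841 z [-0.001  -0.0019 -1.    ] t 24.525 F [-1.2599  1.0322  7.0131] M [0.0511 0.2869 0.0009] tip [ 0.4479 -0.0944  0.0556]
[-0.734  0.016  0.86   2.038 -0.011  1.094  0.543]
```

Request:
carry_out([
  [0,0,0,0.04,-1],
  [0,0,0,0.06,-1],
  [0,0,0,0.06,-1],
])

```text
clock: 24.9
position: [0.4478, -0.0935, 0.1349]
ee_rot: [0.561, 0.828, -0.001, 0.0]
ft_force: [-0.8, 0.4, 6.7]
grip_width: 0.218
grasp_force: 70.1
```

```bash
python3 st.py
```

```text
tcp [ 0.4478 -0.0935  0.1349] yaw 111.76900097645455 z [-0.001 -0.002 -1.   ] t 24.9 F [-0.7972  0.4093  6.737 ] M [0.0879 0.2907 0.0343] tip [ 0.4479 -0.0945  0.0556]
[-0.734  0.016  0.861  2.038 -0.011  1.094  0.512]
```

Request:
carry_out([
  [0,0,0,0.03,-1],
  [0,0,0,0.05,-1],
  [0,0,0,0.05,-1],
])

```text
clock: 25.28
position: [0.4478, -0.0935, 0.1349]
ee_rot: [0.572, 0.821, -0.001, 0.0]
ft_force: [-1.8, 0.1, 6.8]
grip_width: 0.217
grasp_force: 70.1
```

```bash
python3 st.py
```

```text
tcp [ 0.4478 -0.0935  0.1349] yaw 110.27394503740967 z [-0.001  -0.0019 -1.    ] t 25.275 F [-1.8191  0.1329  6.7505] M [0.1206 0.3735 0.1613] tip [ 0.4478 -0.0944  0.0556]
[-0.734  0.016  0.861  2.038 -0.011  1.094  0.486]
```

Mz jumped from 0.03 to 0.16. One tiny step will confirm it.

Request:
carry_out([
  [0,0,0,0.015,-1],
  [0,0,0,0.015,-1],
])

```text
clock: 25.52
position: [0.4478, -0.0934, 0.1349]
ee_rot: [0.575, 0.818, -0.001, 0.0]
ft_force: [-1.5, -0.4, 6.0]
grip_width: 0.218
grasp_force: 70.1
```

```bash
python3 st.py
```

```text
tcp [ 0.4478 -0.0934  0.1349] yaw 109.82684896005019 z [-0.001  -0.0019 -1.    ] t 25.525 F [-1.4537 -0.4037  5.9524] M [0.0863 0.3146 0.0916] tip [ 0.4478 -0.0944  0.0556]
[-0.735  0.016  0.861  2.038 -0.011  1.094  0.478]
```

Request:
carry_out([
  [0,0,0,0.02,-1],
  [0,0,0,0.02,-1],
])

```text
clock: 25.78
position: [0.4478, -0.0934, 0.1349]
ee_rot: [0.579, 0.815, -0.001, 0.0]
ft_force: [-0.8, 0.6, 7.4]
grip_width: 0.216
grasp_force: 70.1
```

```bash
python3 st.py
```

```text
tcp [ 0.4478 -0.0934  0.1349] yaw 109.22549367495616 z [-0.0011 -0.0019 -1.    ] t 25.775 F [-0.8064  0.5884  7.4032] M [0.0789 0.4196 0.0839] tip [ 0.4477 -0.0944  0.0556]
[-0.735  0.016  0.861  2.038 -0.011  1.094  0.467]
```

Request:
carry_out([
  [0,0,0,0,-1],
])

```text
clock: 25.9
position: [0.4478, -0.0934, 0.1349]
ee_rot: [0.579, 0.815, -0.001, 0.0]
ft_force: [-1.0, -1.0, 7.5]
grip_width: 0.222
grasp_force: 70.1
```

```bash
python3 st.py
```

```text
tcp [ 0.4478 -0.0934  0.1349] yaw 109.2333842743085 z [-0.0011 -0.0019 -1.    ] t 25.9 F [-1.0388 -0.9826  7.5003] M [0.1182 0.3681 0.1244] tip [ 0.4478 -0.0944  0.0556]
[-0.735  0.016  0.861  2.038 -0.011  1.094  0.467]
```

Request:
carry_out([
  [0,0,0,0.03,-1],
  [0,0,0,0.03,-1],
])

```text
clock: 26.15
position: [0.4478, -0.0934, 0.1349]
ee_rot: [0.585, 0.811, -0.001, 0.0]
ft_force: [-1.5, -0.4, 7.2]
grip_width: 0.218
grasp_force: 70.1
```

```bash
python3 st.py|head -1
```

```text
tcp [ 0.4478 -0.0934  0.1349] yaw 108.3266559381197 z [-0.0011 -0.0019 -1.    ] t 26.15 F [-1.5229 -0.3801  7.2471] M [0.0807 0.4263 0.0901] tip [ 0.4478 -0.0944  0.0556]
```

Request:
carry_out([
  [0,0,0,0.03,-1],
  [0,0,0,0.03,-1],
])

```text
clock: 26.4
position: [0.4478, -0.0934, 0.1349]
ee_rot: [0.592, 0.806, -0.001, 0.0]
ft_force: [0.1, -0.0, 7.1]
grip_width: 0.216
grasp_force: 70.2
```

```bash
python3 st.py|head -1
```

```text
tcp [ 0.4478 -0.0934  0.1349] yaw 107.42952264211073 z [-0.0011 -0.0019 -1.    ] t 26.4 F [ 0.0918 -0.0382  7.1019] M [0.1272 0.465  0.1518] tip [ 0.4477 -0.0944  0.0556]
```

Request:
carry_out([
  [0,0,0,0.03,-1],
  [0,0,0,0.05,-1],
  [0,0,0,0.05,-1],
])

```text
clock: 26.78
position: [0.4478, -0.0934, 0.1349]
ee_rot: [0.602, 0.798, -0.001, 0.0]
ft_force: [-1.5, 0.5, 6.6]
grip_width: 0.221
grasp_force: 70.2
```

```bash
cat > ky.py <<'E'
from slot import *
c=camera("wrist");p,r,o=tool();P=cloud(c);T=(P-p)@r.as_matrix()
X=T[(abs(T[...,2]-.0353)<.004)&(abs(T[...,1])<.018)&(abs(T[...,0])<.03)]
b=np.arange(-.012,.0121,.001); e=[X[abs(X[:,1]-q)<.001][:,0].max() for q in b]; print("key-tool deg",np.degrees(np.arctan(np.polyfit(b,e,1)[0])),np.mean(e),X[:,1].min(),X[:,1].max(),"Mz",o["torque"][2],manip.get_obs()["torque"][2])
E
python3 st.py|head -1;python3 ky.py
```

```text
tcp [ 0.4478 -0.0934  0.1349] yaw 105.94048274481274 z [-0.0011 -0.0019 -1.    ] t 26.775 F [-1.5028  0.525   6.5985] M [0.1422 0.3886 0.2353] tip [ 0.4477 -0.0943  0.0556]
key-tool deg 0.8055796911911303 0.020586434642476052 -0.014570560483579027 0.013613157098915224 Mz 0.2188804671393431 0.2188804671393431
```

Mz rose steadily to 0.22 N m, so the stop is felt. I'll ease the torque off and lift straight up.

Request:
carry_out([
  [0,0,0,-0.06,-1],
  [0,0,-0.03,-0.07,-1],
  [0,0,-0.06,-0.07,-1],
  [0,0,-0.1,-0.07,-1],
  [0,0,-0.2,-0.07,-1],
  [0,0,-0.4,-0.07,-1],
  [0,0,-0.5,-0.07,-1],
  [0,0,-0.5,-0.07,-1],
])

```text
clock: 27.82
position: [0.448, -0.0933, 0.2104]
ee_rot: [0.588, 0.809, -0.0, 0.0]
ft_force: [0.3, -0.5, -1.6]
grip_width: 0.217
grasp_force: 69.2
```

Request:
carry_out([
  [-0.13,-0.1,0,0.3,-1],
  [-0.25,-0.2,0,0.6,-1],
  [-0.4,-0.3,0,0.9,-1],
  [-0.4,-0.3,0,1,-1],
  [-0.4,-0.3,0,1,-1],
])

```text
clock: 28.45
position: [0.4227, -0.1643, 0.2089]
ee_rot: [0.777, 0.629, -0.002, -0.0]
ft_force: [0.4, -0.1, -1.8]
grip_width: 0.219
grasp_force: 69.1
```

```bash
python3 st.py; python3 ky.py
python3 - <<'E'
from slot import *
np.set_printoptions(precision=4,suppress=True)
c=camera("wrist");P=cloud(c);Z=P[...,2]
for x,y in ((.4473,-.092),(.5192,-.0856)):
    m=(Z<.08)&(np.hypot(P[...,0]-x,P[...,1]-y)<.011);print(m.sum(),np.percentile(Z[m],[5,20,50,80,95]) if m.any() else 0, slot(c,np.array((x,y))))
X=P[(abs(P[...,0]-.5007)<.04)&(abs(P[...,1]+.2225)<.04)&(abs(Z-.045)<.003)]
print(len(X),cv2.minAreaRect((X[:,:2]*1000).astype(np.float32)))
E
```

```text
tcp [ 0.4227 -0.1643  0.2089] yaw 78.02463299727293 z [-0.0033 -0.002  -1.    ] t 28.45 F [ 0.3817 -0.0698 -1.7969] M [0.0111 0.0197 0.0388] tip [ 0.4221 -0.1652  0.1296]
[-0.641 -0.12   0.868  1.951  0.098  1.272 -0.014]
key-tool deg 0.2093923804082264 0.01983424524775597 -0.014902303302219581 0.013159844737788298 Mz 0.0021733967569564816 0.0021733967569564816
518 [0.0625 0.0638 0.0687 0.0695 0.07  ] (np.float32(97.31747), np.float64(117.0), array([ 0.4471, -0.0921]))
553 [0.0626 0.0658 0.0686 0.0693 0.07  ] (np.float32(92.37368), np.float64(101.0), array([ 0.5194, -0.0856]))
2544 ((501.0990295410156, -222.67559814453125), (60.53374481201172, 55.23713684082031), 74.69091033935547)
```

Open lock's head is up (0.0687 m) with its slot at 117°; the other lock is unchanged. Now I'll return the key.

Request:
carry_out([
  [-0.09,0.2,0,0.03,-1],
  [-0.18,0.4,0,0.06,-1],
  [-0.266,0.593,0.0,0.1,-1],
  [-0.266,0.593,0.2,0.1,-1],
  [-0.266,0.593,0.25,0.1,-1],
  [-0.266,0.593,0.25,0.1,-1],
])

```text
clock: 29.3
position: [0.5016, -0.2214, 0.1721]
ee_rot: [0.793, 0.609, -0.002, -0.0]
ft_force: [-0.1, 0.6, -1.2]
grip_width: 0.217
grasp_force: 69.2
```

```bash
python3 st.py; python3 ky.py
```

```text
tcp [ 0.5016 -0.2214  0.1721] yaw 75.07793600847977 z [-0.0028 -0.0017 -1.    ] t 29.3 F [-0.1345  0.5871 -1.1865] M [ 0.009  -0.0306 -0.0355] tip [ 0.501  -0.2223  0.0928]
[-0.499  0.295  0.985  1.779 -0.259  1.209  0.299]
key-tool deg 0.3529359373007469 0.020054250282145025 -0.015315437102115111 0.012821867007978839 Mz -0.02072323029714101 -0.02072323029714101
```

Request:
carry_out([
  [0,0,0.15,0,-1],
  [0,0,0.3,0,-1],
  [0,0,0.42,0,-1],
  [0,0,0.5,0,-1],
  [0,0,0.5,0,-1],
])

```text
clock: 29.98
position: [0.5015, -0.2219, 0.0969]
ee_rot: [0.793, 0.609, -0.002, -0.0]
ft_force: [-0.1, -1.4, -0.9]
grip_width: 0.22
grasp_force: 69.2
```

Request:
carry_out([
  [0,0,0.03,0,-1],
  [0,0,0.055,0,-1],
  [0,0,0.065,0,-1],
  [0,0,0.065,0,-1],
])

```text
clock: 30.48
position: [0.5017, -0.222, 0.0874]
ee_rot: [0.793, 0.609, -0.001, 0.0]
ft_force: [-0.2, 0.1, -1.6]
grip_width: 0.22
grasp_force: 69.2
```

```bash
python3 st.py
```

```text
tcp [ 0.5017 -0.222   0.0874] yaw 75.02083261292579 z [-0.0019 -0.0021 -1.    ] t 30.475 F [-0.1671  0.0696 -1.6452] M [ 0.0166 -0.03    0.005 ] tip [ 0.5012 -0.2229  0.0081]
[-0.425  0.409  0.918  1.863 -0.369  1.052  0.379]
```

Request:
carry_out([
  [0,0,0.008,0,-1],
  [0,0,0.008,0,-1],
  [0,0,0.008,0,-0.3],
  [0,0,0.008,0,0],
  [0,0,0.008,0,0.5],
  [0,0,0.008,0,1],
  [0,0,0.008,0,1],
  [0,0,0.008,0,1],
])

```text
clock: 31.48
position: [0.5017, -0.222, 0.0862]
ee_rot: [0.793, 0.609, -0.001, 0.0]
ft_force: [1.4, 0.6, -0.2]
grip_width: 0.996
grasp_force: 0.0
```

Request:
carry_out([
  [0,0,-0.2,0,1],
  [0,0,-0.5,0,1],
  [0,0,-0.8,0,1],
  [0,0,-1,0,1],
  [0,0,-1,0,1],
])

```text
clock: 32.1
position: [0.503, -0.2222, 0.2382]
ee_rot: [0.793, 0.609, 0.0, 0.002]
ft_force: [0.0, 0.3, -0.2]
grip_width: 0.998
grasp_force: 0.0
```

```bash
python3 st.py
python3 - <<'E'
from slot import *
np.set_printoptions(precision=4,suppress=True)
c=camera("wrist");P=cloud(c);Z=P[...,2];save("k",c["img"],1.2)
n=(abs(P[...,0]-.5)<.06)&(abs(P[...,1]+.22)<.06)
for lo,hi in((.048,.054),(.108,.118)):
    X=P[n&(Z>lo)&(Z<hi)]; print(len(X),np.median(X[:,2]),cv2.minAreaRect((X[:,:2]*1000).astype(np.float32)))
for x,y in ((.4473,-.092),(.5192,-.0856)):
    m=(Z<.08)&(np.hypot(P[...,0]-x,P[...,1]-y)<.011);print(m.sum(),np.percentile(Z[m],[50,80]) if m.any() else 0, slot(c,np.array((x,y))))
E
```

```text
tcp [ 0.503  -0.2222  0.2382] yaw 75.02514115815774 z [ 0.0019 -0.0023 -1.    ] t 32.1 F [ 0.0365  0.3327 -0.2097] M [-0.0005  0.0275  0.0099] tip [ 0.5027 -0.2232  0.1589]
[-0.544  0.228  1.023  1.691 -0.199  1.332  0.253]
284 0.05075099851894066 ((500.7914123535156, -221.56396484375), (39.1500358581543, 27.2742862701416), 74.25543212890625)
653 0.11260970554427163 ((501.0211486816406, -221.4501953125), (29.293560028076172, 19.136667251586914), 74.35507202148438)
490 [0.0686 0.0694] (np.float32(83.15925), np.float64(116.5), array([ 0.4471, -0.0921]))
527 [0.0685 0.0694] (np.float32(119.90796), np.float64(101.5), array([ 0.5192, -0.0856]))
```

View pics/k.png

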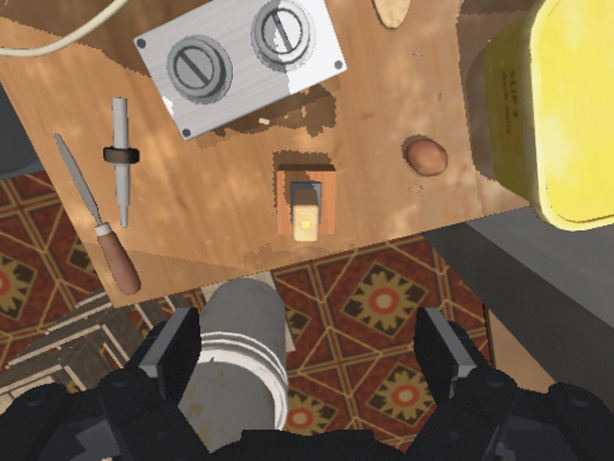

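The key stands upright and fully seated in its holder at (305,212). Both locks, at (200,68) and (283,32), are turned across and up, and nothing else has moved.

```bash
python3 -c "
from workcell import ticket
print(ticket.hand_in())"
```

```text
the job is handed in; nothing more can be done
None
```

The open lock is turned to its stop (felt at about 0.22 N m) and sprung back to full height, the key is upright in its holder, the other lock is still locked, and the job is handed in at about 32 s; joint 7 read -2.603 against its -2.6 limit once mid-turn, so I lifted the key, turned it half round and finished from there.

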